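# Run the gear reducer's filler plug home with the hex key

## Task

The oil filler plug on top of the gear reducer has only been started in its thread. Take the T-handle hex key that fits it from the rack, feel its tip into the plug's recessed hex socket, and screw the plug in clockwise, regrasping the handle as you need, until it is fully home on its washer; then pull the key out and hang it back in the rack hole it came from. Leave the other two keys hanging in the rack, and do not push the pliers or the spanner about.

Things in the scene. Friction and masses are not known exactly. Their poses are not given: they have to be found in the camera images.
- gearbox: Grey worm gear reducer, fixed on the bench: feet 150 (x) x 128 (y), housing 128 x 94 up to z 94, lid to z 100, on the lid a round boss (70 wide at its foot, 60 at its top) up to z 118 that holds the filler plug. A shaft juts out to x -113, a motor flange to x +83. Origin: centre of its underside.
- filler (a point): Point on the filler plug's upright axis, 128 above the bench: where the top face of the plug's collar lies when it is home (0.7 to 1 higher at the start; thread pitch 2.3). Does not turn with the plug. The plug's hex socket opens there: 23.6 across flats, 18 deep, flat floor, a 1.8 chamfer round the mouth. The direction of its flats is not given and varies: look or feel for it.
- plug (a joint): Turn in rad of the filler plug (steel, round collar 50 wide, 8 thick, recessed hex socket in its top), growing as it is screwed in: clockwise seen from above. It starts between 1.8 and 2.7; at 4.6 it is home, hard against its copper washer, and stops. It takes about 0.15 N m to turn and stays where it is left.
- rack: Key rack of dark bent steel sheet, fixed, 72 (x) x 216 (y), feet 263 long in y. Tall bins stand behind it and the vice, from world x 0.57 on. Top plate 100 above the bench, 4 thick, with a skirt down to z 79 at front and back. Three holes of 32 diameter at x 0 and y -66, 0, +66; in each hangs a key (which one varies) by its collar, tip 20 above the bench. Origin: centre of its underside.
- key_large: Largest T-handle hex key; it fits the plug. Steel hex shaft 22 across flats from the tip (z 0; last 3 mm tapers to 19) to z 80, one flat facing its +x, the next 60 degrees on; round collar 46 wide at z 80 to 88, 16 thick neck, black cross bar (see grip). 400 g. In the socket it has 8 degrees of turning play either way and stands by itself, leaning up to 6 degrees. Origin: tip.
- grip (a point): Centre of the large key's cross bar, 116 above its tip on the shaft's axis; the bar is 88 long (x), 20 wide (y), 18 high (z); axes as the key's.
- key_medium: T-handle hex key of the same build and height, 17 across flats, cross bar 76 x 18 x 18. Too small for the plug; stays in the rack. Origin: its tip.
- key_small: T-handle hex key of the same build and height, 14 across flats, cross bar 64 x 16 x 18. Too small for the plug; stays in the rack. Origin: its tip.
- pliers: Pliers with blue grips, 89 x 181 x 16, lying on the bench to the left of the gearbox. Bystander. Origin: centre of its underside.
- spanner: Plain steel combination spanner, 42 x 196 x 8, lying on the bench to the right of the rack. Bystander. Origin: centre of its underside.

How it is judged (in metres and radians):
On the way, in this order (a step that is already met when the one before it is completed fails the run):
1. the large key's tip is seated in the plug's hex socket (z of key_large in the frame of filler below -0.012 m and horizontal distance between key_large and filler below 0.004 m), for 0.2 s.
2. the plug is screwed home with the key in its socket (all of step 1 and value of joint plug above 4.45 rad), for 0.1 s.
At the end, for the whole second after the job is handed in: The plug is home (turn above 4.45 of 4.6 rad), the large key hangs still and upright (within 0.1 rad) in the rack hole it came from (tip within 12 mm of where it started), turned any way about its shaft, and the other two keys still hang in their holes (tips within 20 mm, upright within 0.15 rad) (value of joint plug above 4.45 rad and distance of key_large from where it was at the start of the episode below 0.012 m and angle between key_large's own z axis and vertical below 0.1 rad and linear speed of key_large below 0.02 m/s and distance of each of key_medium, key_small from where it was at the start of the episode below 0.02 m and angle between each of key_medium, key_small's own z axis and vertical below 0.15 rad); the robot touches nothing.
It fails at once if another key is lifted or knocked out of its hole (distance of any of key_medium, key_small from where it was at the start of the episode above 0.04 m).
It fails at once if the pliers or the spanner are pushed about (distance of any of pliers, spanner from where it was at the start of the episode above 0.03 m).
It also fails if it takes over 72 s, if anything falls off the work surface, if the arm or the gripper's body presses on something with over 40 N, if the wrist force passes 120 N, or if a joint passes its speed limit or range.

## Robot

A 6-joint arm with a two-finger parallel gripper is mounted at the origin on a cart in front of the work surface, level with it; the furniture and walls round the work are solid. World frame = base frame: x ahead of the robot, y to its left, z up, the work surface at z = 0. Lengths are in mm, angles in rad, forces in N, time in s.
With the tool pointing down it reaches from about 250 to 800 mm from the base axis. Payload 3.9 kg.
Tool frame: the origin (TCP) lies at the very end of the fingers, on their centre line; the grasp point (between the pads) lies 19 mm behind it; z points along the fingers, y is the line along which they close (so a half turn about z gives the same grasp; the last joint's range is limited). The gripper opens to 85 mm and grips with 20 to 120 N. Pads are 22 mm wide; open, the fingers measure 114 mm over their backs; the gripper's body (76 mm by 85 mm) begins 54 mm behind the grasp point. The pads swing forward as they close: fully open they stand 13 mm farther back than shut.
Start: joints at [-1.267, 0.26, -0.138, 1.173, 0, 1.571], TCP at [157.048, -500.95, 231.304] pointing down, gripper open.
Joint ranges: [-2.78, 2.78], [-0.83, 1.72], [-1.28, 1.37], [-1.9, 2.12], [-1.57, 1.48], [-3.14, 3.14]. Speed limits (rad/s): [2.57, 2.57, 3.14, 3.14, 3.14, 3.14].

## Interface

Orientations are given as a unit quaternion [w, x, y, z].
In Python, from plant import robot gives the robot as it stands.
- The arm moves only by the tool drive_tool, never from a script. Its argument "series" is a list of rows, each an object with "offset": the shift along the world's x, y, z scaled (see below), a list of three; "angular": the turn, a rotation vector about the world's x, y, z scaled (see below), a list of three; "hand": the closure in counts, from 0 (fully open) to 255 (shut). A call has 1 to 8 rows; each row is the pose to reach, as a shift and turn from the pose commanded when the call began; what a row does not reach only later rows make up. The controller multiplies each number of a shift by 0.2 m and each number of a turn by 0.5 rad. A row lasts 1/12 s, in which the tool goes at most 41.7 mm and 7.16 degrees, less where a joint would pass 70% of its speed; a pose out of reach is approached as far as the arm can. A call with a number of a shift or a turn outside -1 to 1 is refused whole. A call with a gripper value outside its range is refused whole. The fingers move at their own pace and stop on an object; "newtons" is the grip in N (left out, the last holds). Time passes only in rows, so rows that repeat a pose let the fingers close. It gives the time, the measured TCP pose, the force, the opening and the grip force at its end, in the units of the state.
- robot.sense(): the state, without advancing time (a new reading comes with each control period).
- robot.snapshot(name): name is "side" or "top" or "wrist"; returns the picture (400x640x3 uint8, red, green, blue); there is no depth.
- robot.camera_model(name): a dict with "camera_matrix" (3x3 intrinsics, pixels), "view" (4x4, takes a point from world to camera coordinates); the wrist camera has in their place "mount" (4x4, takes a point from camera to tool coordinates, whose origin is the TCP and whose axes are the flange's). Camera axes: x right, y up, looking along -z (the intrinsics and any distortion apply to the point x, -y, -z); pixel columns grow to the right and rows downward; lengths in mm; the calibration is good to about 2 mm. A picture is of the moment at which its call begins: read the wrist's pose just before it. camera_model takes no time and is no camera call.
- robot.hand_in(): hands the job in; it is judged then, once.
The state is a dict: "time": time; "joint_pos": joint angles; "joint_vel": joint speeds; "joint_torque": joint torques, N m; "tool_pos": TCP position; "tool_rot": TCP orientation; "ft_force": force on the tool from outside, world axes, zero at the start; "wrist_torque": the same for the moment, N m; "grip_width": opening from 0.0 (shut) to 1.0 (fully open); "finger_force": force on a finger pad.
Only numpy, scipy, OpenCV 4.12 (cv2) and the standard library are available. Lean on these libraries where they do the work, as an engineer would, in place of code of your own. Each camera call takes 0.05 s, during which the arm holds its last target. There are 200 camera calls.

## Working session

There is one attempt and no reset: what is moved stays moved. The work goes in short steps, Python scripts to look and compute and a tool call to move; the robot and the scene stay as the last step left them, time stands still between calls to the robot, and variables do not carry over. Pictures are saved under pics/ and viewed, at most 10 in all, crops included, and the job is handed in when it is done.

Besides the shell and the picture viewer there is one more tool, called after ">>>" in YAML: its name, and indented under it one key for each argument. drive_tool: Moves the arm, as the interface text tells. Its arguments: {"type":"object","properties":{"series":{"type":"array","items":{"type":"object","properties":{"offset":{"type":"array","items":{"type":"number","minimum":-1,"maximum":1}},"angular":{"type":"array","items":{"type":"number","minimum":-1,"maximum":1}},"hand":{"type":"number"}}}},"newtons":{"type":"number"}},"required":["series"]}

```bash
ls && mkdir -p pics && python3 - <<'E'
from plant import robot
import cv2,numpy as np
for n in ("side","top"):
    cv2.imwrite(f"pics/{n}0.png",robot.snapshot(n)[:,:,::-1])
    m=robot.camera_model(n);print(n,{k:np.round(v,3).tolist() if not isinstance(v,str) else v for k,v in m.items()})
print({k:np.round(v,3).tolist() for k,v in robot.sense().items()})
m=robot.camera_model("wrist");print({k:np.round(v,3).tolist() for k,v in m.items()})
a=cv2.imread("pics/side0.png")
E
```

```text
pics
side {'camera_matrix': [[446.11, 0.0, 321.422], [0.0, 446.11, 202.583], [0.0, 0.0, 1.0]], 'view': [[0.893, -0.449, -0.022, -379.064], [0.192, 0.337, 0.922, -171.037], [-0.407, -0.828, 0.387, -1424.678], [0.0, 0.0, 0.0, 1.0]]}
top {'camera_matrix': [[437.317, 0.0, 330.298], [0.0, 437.317, 202.26], [0.0, 0.0, 1.0]], 'view': [[-0.011, -1.0, 0.01, 13.54], [0.999, -0.01, 0.052, -436.922], [-0.052, 0.01, 0.999, -1623.959], [0.0, 0.0, 0.0, 1.0]]}
{'time': 0.1, 'joint_pos': [-1.267, 0.261, -0.139, 1.173, -0.0, 1.571], 'joint_vel': [0.002, -0.001, 0.005, 0.001, -0.001, -0.003], 'joint_torque': [-0.0, -40.651, 25.453, 0.01, -0.0, -0.0], 'tool_pos': [156.88, -500.376, 230.542], 'tool_rot': [-0.001, 0.988, 0.151, -0.0], 'ft_force': [0.938, -0.015, -0.957], 'wrist_torque': [0.016, 0.033, 0.036], 'finger_force': 0.0, 'grip_width': 1.004}
{'camera_matrix': [[280.928, 0.0, 318.731], [0.0, 280.928, 199.327], [0.0, 0.0, 1.0]], 'mount': [[-0.001, 0.955, 0.298, 75.122], [1.0, 0.0, 0.002, -0.047], [0.002, 0.298, -0.955, -143.074], [0.0, 0.0, 0.0, 1.0]]}
```

View pics/top0.png

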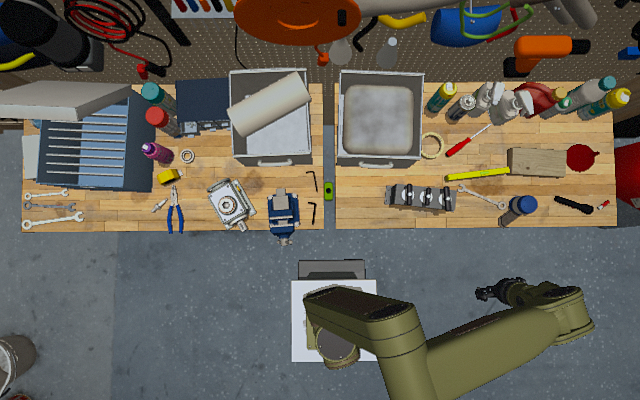

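View pics/side0.png

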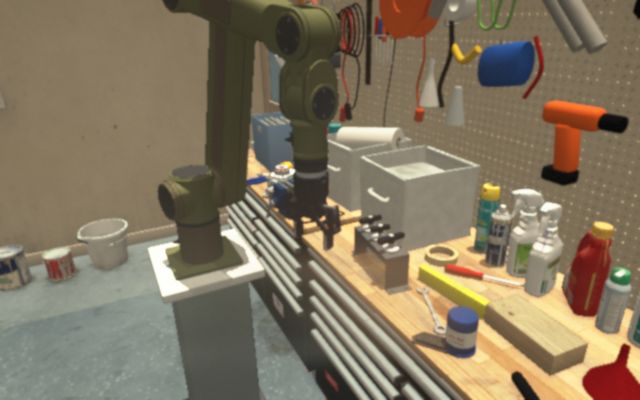

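The top view shows the gearbox with its plug near (228,205). The rack is at about (420,196) with three cross bars near (406,195), (426,196) and (446,197), the spanner at (480,195) and the pliers at (176,210). I'll enlarge these and cast rays.

```bash
cat > h.py <<'E'
from plant import robot
import cv2,numpy as np
from scipy.spatial.transform import Rotation as R
def cam(n,s=None):
    m=robot.camera_model(n);K=np.array(m["camera_matrix"])
    if n=="wrist":
        s=s or robot.sense();T=np.eye(4);q=s["tool_rot"]
        T[:3,:3]=R.from_quat([q[1],q[2],q[3],q[0]]).as_matrix();T[:3,3]=s["tool_pos"]
        V=np.linalg.inv(T@np.array(m["mount"]))
    else: V=np.array(m["view"])
    return K,V
def ray(c,uv,z):
    K,V=c;d=np.linalg.inv(K)@[uv[0],uv[1],1];d=np.array([d[0],-d[1],-d[2]])
    C=np.linalg.inv(V);o=C[:3,3];w=C[:3,:3]@d
    return o+w*(z-o[2])/w[2]
def proj(c,p):
    K,V=c;q=(V@np.append(p,1))[:3];q=K@[q[0],-q[1],-q[2]];return q[:2]/q[2]
E
python3 - <<'E'
from h import *
a=cv2.imread("pics/top0.png")
b=np.vstack([cv2.resize(a[175:225,385:465],(800,500),interpolation=3)])
c=cv2.resize(a[170:240,190:265],(536,500),interpolation=3)
cv2.imwrite("pics/a.png",b);cv2.imwrite("pics/b.png",c)
c=cam("top")
for uv in[(405,195),(426,196),(447,197)]:print(ray(c,uv,136).round())
print(ray(c,(228,205),128).round())
E
```

```text
[ 453. -249.  136.]
[ 449. -321.  136.]
[ 445. -394.  136.]
[425. 365. 128.]
```

View pics/a.png

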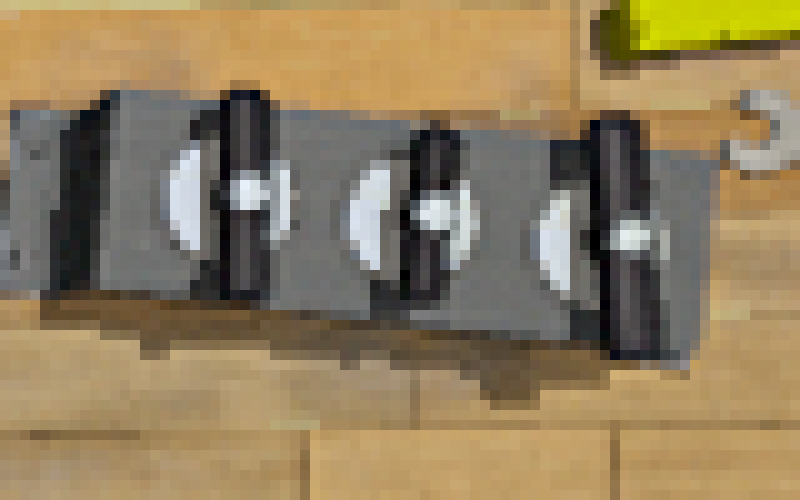

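The bars measure 21, 18 and 24 px long, so the large key is in the right-hand hole. Its centre is near (447.8,198.8) and its yaw about +7°. I'll go above it.

```bash
python3 - <<'E'
from h import *
c=cam("top")
for uv in[(409.4,194.3),(428.6,196.6),(447.8,198.8)]:print(ray(c,uv,140).round())
E
```

```text
[ 455. -263.  140.]
[ 446. -330.  140.]
[ 438. -396.  140.]
```

>>> drive_tool:
  series:
    - {"offset":[0.2,0.07,0.05],"angular":[0,0,-0.2],"hand":105}
    - {"offset":[0.4,0.14,0.05],"angular":[0,0,-0.35],"hand":105}
    - {"offset":[0.6,0.22,0.05],"angular":[0,0,-0.35],"hand":105}
    - {"offset":[0.8,0.3,0.05],"angular":[0,0,-0.35],"hand":105}
    - {"offset":[1,0.37,0.05],"angular":[0,0,-0.35],"hand":105}
    - {"offset":[1,0.37,0.05],"angular":[0,0,-0.35],"hand":105}

```text
time: 0.6
tool_pos: [362.5, -424.6, 240.7]
tool_rot: [-0.001, 0.998, 0.067, 0.001]
ft_force: [-0.8, -0.1, -0.1]
grip_width: 0.583
finger_force: 0.0
```

>>> drive_tool:
  series:
    - {"offset":[0.2,0.07,0],"angular":[0,0,0],"hand":105}
    - {"offset":[0.43,0.14,0],"angular":[0,0,0],"hand":105}
    - {"offset":[0.43,0.14,0],"angular":[0,0,0],"hand":105}
    - {"offset":[0.43,0.14,0],"angular":[0,0,0],"hand":105}
    - {"offset":[0.43,0.14,0],"angular":[0,0,0],"hand":105}

```text
time: 1.02
tool_pos: [442.5, -398.7, 240.6]
tool_rot: [-0.0, 0.998, 0.065, -0.001]
ft_force: [-0.5, 0.3, 0.1]
grip_width: 0.589
finger_force: 0.0
```

```bash
python3 - <<'E'
from h import *
s=robot.sense();c=cam("wrist",s)
im=robot.snapshot("wrist")[:,:,::-1];cv2.imwrite("pics/w1.png",im)
print(s["tool_pos"],s["tool_rot"],s["grip_width"],s["time"])
print(proj(c,np.array([446,-397,145])))
E
```

```text
[ 442.48150543 -398.69415345  240.60527132] [-3.97610557e-04  9.97896901e-01  6.48128966e-02 -9.51207137e-04] 0.5885143326323921 1.0167
[317.8467834  195.82750045]
```

View pics/w1.png

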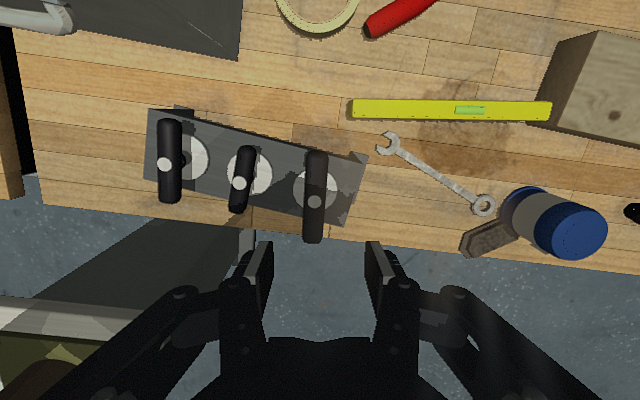

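The wrist view shows the large key's cap at (314,201), its bar running from (316,150) to (313,243), and the fingers below it.

```bash
python3 - <<'E'
from h import *
c=cam("wrist")
im=cv2.imread("pics/w1.png");g=im.max(2)
m=(g<75).astype(np.uint8);m[:,:296]=0;m[:,334:]=0;m[:150]=0;m[250:]=0
n,l,st,ce=cv2.connectedComponentsWithStats(m)
i=1+st[1:,4].argmax();print(st[i],ce[i])
ys,xs=np.where(l==i)
P=[ray(c,p,145) for p in[(316,151),(313,243),(314.5,201)]]
for p in P:print(p.round(1))
d=P[0]-P[1];print(np.hypot(*d[:2]),np.degrees(np.arctan2(d[1],d[0])))
r=cv2.minAreaRect(np.c_[xs,ys].astype(np.float32));print(r,ray(c,r[0],145))
E
```

```text
[ 296  150   38   94 2196] [314.76411658 196.29326047]
[ 484.3 -390.8  145. ]
[ 398.9 -398.6  145. ]
[ 440.1 -395.   145. ]
85.7486541422285 5.253522591612449
((314.5, 196.5), (93.0, 37.0), 90.0) [ 444.2318142  -394.46358373  145.        ]
```

>>> drive_tool:
  series:
    - {"offset":[-0.01,0.018,-0.18],"angular":[0,0,-0.07],"hand":105}
    - {"offset":[-0.01,0.018,-0.38],"angular":[0,0,-0.07],"hand":105}
    - {"offset":[-0.01,0.018,-0.52],"angular":[0,0,-0.07],"hand":105}
    - {"offset":[-0.01,0.018,-0.61],"angular":[0,0,-0.07],"hand":105}
    - {"offset":[-0.01,0.018,-0.61],"angular":[0,0,-0.07],"hand":105}
    - {"offset":[-0.01,0.018,-0.61],"angular":[0,0,-0.07],"hand":220}
    - {"offset":[-0.01,0.018,-0.61],"angular":[0,0,-0.07],"hand":255}
    - {"offset":[-0.01,0.018,-0.61],"angular":[0,0,-0.07],"hand":255}
  newtons: 70

```text
time: 1.73
tool_pos: [441.3, -396.5, 121.5]
tool_rot: [0.001, 0.999, 0.046, 0.001]
ft_force: [-0.7, 0.6, 1.0]
grip_width: 0.224
finger_force: 68.7
```

>>> drive_tool:
  series:
    - {"offset":[0,0,0],"hand":255}
    - {"offset":[0,0,0],"hand":255}
    - {"offset":[0,0,0],"hand":255}
    - {"offset":[0,0,0],"hand":255}

```text
invalid input
```

>>> drive_tool:
  series:
    - {"offset":[0,0,0.1],"angular":[0,0,0],"hand":255}
    - {"offset":[0,0,0.3],"angular":[0,0,0],"hand":255}
    - {"offset":[0,0,0.5],"angular":[0,0,0],"hand":255}
    - {"offset":[0,0,0.7],"angular":[0,0,0],"hand":255}
    - {"offset":[0,0,0.85],"angular":[0,0,0],"hand":255}
    - {"offset":[0,0,0.85],"angular":[0,0,0],"hand":255}

```text
time: 2.23
tool_pos: [443.7, -397.9, 298.4]
tool_rot: [0.005, 0.999, 0.047, 0.005]
ft_force: [0.8, -1.5, -1.8]
grip_width: 0.22
finger_force: 70.0
```

```bash
python3 - <<'E'
from h import *
s=robot.sense();print({k:np.round(s[k],3) for k in("joint_pos","tool_pos","tool_rot","ft_force","grip_width","wrist_torque")})
c=cam("wrist",s);im=robot.snapshot("wrist")[:,:,::-1];cv2.imwrite("pics/w2.png",im)
a=robot.snapshot("side")[:,:,::-1];cv2.imwrite("pics/s2.png",a)
E
```

```text
{'joint_pos': array([-0.731,  0.358,  0.177,  1.375, -0.   ,  2.317]), 'tool_pos': array([ 443.702, -397.94 ,  298.414]), 'tool_rot': array([0.005, 0.999, 0.047, 0.005]), 'ft_force': array([ 0.756, -1.523, -1.838]), 'grip_width': np.float64(0.22), 'wrist_torque': array([-0.098, -0.081, -0.062])}
```

View pics/s2.png

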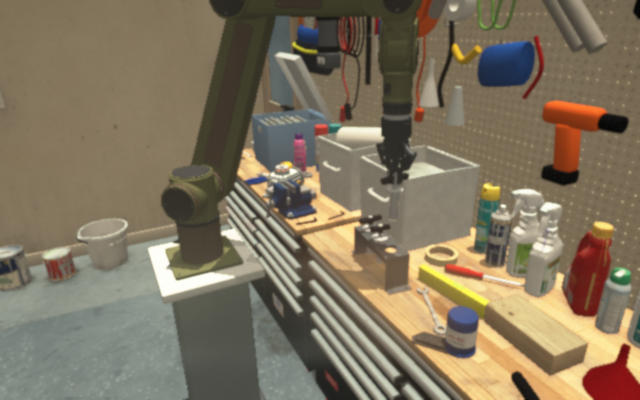

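The key came out of the rack and hangs upright in the gripper. Next I carry it toward the gearbox, turning it anticlockwise on the way so that joint 6 has clockwise room later.

>>> drive_tool:
  series:
    - {"offset":[0.0,0.17,0],"angular":[0,0,0.2],"hand":255}
    - {"offset":[0.01,0.34,0],"angular":[0,0,0.4],"hand":255}
    - {"offset":[0.02,0.51,0],"angular":[0,0,0.6],"hand":255}
    - {"offset":[0.03,0.68,0],"angular":[0,0,0.8],"hand":255}
    - {"offset":[0.03,0.85,0],"angular":[0,0,1],"hand":255}

```text
time: 2.75
tool_pos: [445.8, -223.3, 286.9]
tool_rot: [-0.001, 0.956, 0.295, -0.001]
ft_force: [0.3, -0.1, -2.8]
grip_width: 0.219
finger_force: 70.3
```

>>> drive_tool:
  series:
    - {"offset":[0.0,0.17,0],"angular":[0,0,0.2],"hand":255}
    - {"offset":[0.01,0.34,0],"angular":[0,0,0.4],"hand":255}
    - {"offset":[0.02,0.51,0],"angular":[0,0,0.6],"hand":255}
    - {"offset":[0.03,0.68,0],"angular":[0,0,0.8],"hand":255}
    - {"offset":[0.03,0.85,0],"angular":[0,0,1],"hand":255}

```text
time: 3.17
tool_pos: [451.6, -53.6, 287.3]
tool_rot: [-0.001, 0.853, 0.522, -0.001]
ft_force: [1.2, 0.5, -3.6]
grip_width: 0.219
finger_force: 70.3
```

>>> drive_tool:
  series:
    - {"offset":[0.0,0.17,0],"angular":[0,0,0.2],"hand":255}
    - {"offset":[0.01,0.34,0],"angular":[0,0,0.4],"hand":255}
    - {"offset":[0.02,0.51,0],"angular":[0,0,0.6],"hand":255}
    - {"offset":[0.03,0.68,0],"angular":[0,0,0.8],"hand":255}
    - {"offset":[0.03,0.85,0],"angular":[0,0,1],"hand":255}

```text
time: 3.58
tool_pos: [457.7, 115.9, 287.3]
tool_rot: [-0.001, 0.697, 0.717, -0.002]
ft_force: [0.6, -0.6, -2.7]
grip_width: 0.216
finger_force: 70.3
```

>>> drive_tool:
  series:
    - {"offset":[0.0,0.17,0],"angular":[0,0,0.2],"hand":255}
    - {"offset":[0.01,0.34,0],"angular":[0,0,0.4],"hand":255}
    - {"offset":[0.02,0.51,0],"angular":[0,0,0.6],"hand":255}
    - {"offset":[0.03,0.68,0],"angular":[0,0,0.8],"hand":255}
    - {"offset":[0.03,0.85,-0.1],"angular":[0,0,1],"hand":255}
    - {"offset":[0.03,0.85,-0.2],"angular":[0,0,1],"hand":255}
    - {"offset":[0.03,0.85,-0.2],"angular":[0,0,1],"hand":255}
    - {"offset":[0.03,0.85,-0.2],"angular":[0,0,1],"hand":255}

```text
time: 4.25
tool_pos: [462.7, 283.4, 246.4]
tool_rot: [-0.002, 0.5, 0.866, -0.003]
ft_force: [-0.5, -0.2, -2.8]
grip_width: 0.22
finger_force: 70.3
```

```bash
python3 - <<'E'
from h import *
s=robot.sense();print({k:np.round(s[k],3) for k in("time","joint_pos","tool_pos","tool_rot","ft_force","grip_width","wrist_torque")})
np.save("s3.npy",s,allow_pickle=True)
im=robot.snapshot("wrist")[:,:,::-1]
cv2.imwrite("pics/w3.png",im)
c=cam("wrist",s);u=proj(c,np.array([425,365,129.]));print(u)
x,y=map(int,u);y0=max(0,y-75);x0=max(0,x-100)
b=cv2.resize(im[y0:y0+150,x0:x0+200],(800,600),interpolation=2);print(x0,y0);cv2.imwrite("pics/w3c.png",b)
E
```

```text
{'time': np.float64(4.25), 'joint_pos': array([ 5.500e-01,  2.900e-01, -5.600e-02,  1.232e+00, -1.000e-03,
        1.597e+00]), 'tool_pos': array([462.735, 283.411, 246.408]), 'tool_rot': array([-0.002,  0.5  ,  0.866, -0.003]), 'ft_force': array([-0.518, -0.224, -2.828]), 'grip_width': np.float64(0.22), 'wrist_torque': array([-0.01 , -0.02 ,  0.009])}
[329.95731634  96.22466116]
229 21
```

View pics/w3c.png

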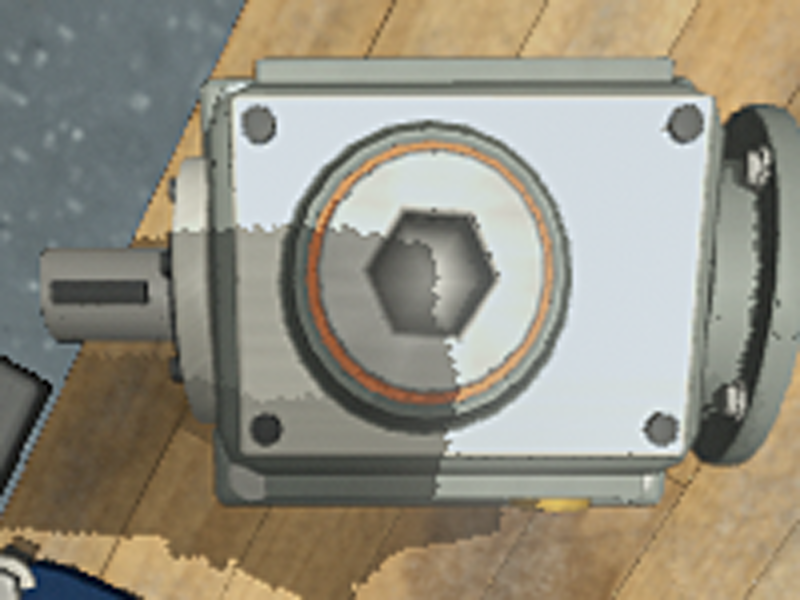

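The close view shows the socket hexagon clearly, with its centre at crop (432,272). Its vertices are (367,270), (400,210), (470,213), (497,273), (462,337) and (393,333). I'll ray-cast those.

```bash
python3 - <<'E'
from h import *
s=np.load("s3.npy",allow_pickle=True).item();c=cam("wrist",s)
v=np.array([(367,270),(400,210),(470,213),(497,273),(462,337),(393,333)])/4+[229,21]
P=np.array([ray(c,p,128.8)[:2] for p in v]);ctr=P.mean(0)
print(ctr,np.hypot(*(P-ctr).T))
a=np.degrees(np.arctan2(*(P-ctr).T[::-1]));print(a%60)
z=np.exp(6j*np.radians(a)).mean();print("vertex dir",np.degrees(np.angle(z))/6,abs(z))
# collar washer circle
w=np.array([(312,275),(433,145),(553,275),(433,404)])/4+[229,21]
print(np.mean([ray(c,p,120)[:2] for p in w],0))
q=s["tool_rot"];print(2*np.degrees(np.arctan2(q[2],q[1])))
E
```

```text
[427.32347579 372.82756543] [13.97023891 14.38607495 14.41066847 14.17059445 14.81539598 14.74272551]
[27.17825345 28.80696056 26.29996029 30.14987068 27.96050264 26.07863722]
vertex dir 27.74347051774321 0.9889415500589162
[428.03541904 373.11571508]
119.9964721047412
```

>>> drive_tool:
  series:
    - {"offset":[0,0,0],"angular":[0,0,0.24],"hand":255}
    - {"offset":[0,0,0],"angular":[0,0,0.48],"hand":255}
    - {"offset":[0,0,0],"angular":[0,0,0.72],"hand":255}
    - {"offset":[0,0,0],"angular":[0,0,1],"hand":255}

```text
time: 4.63
tool_pos: [465.7, 283.6, 250.7]
tool_rot: [0.001, 0.276, 0.961, 0.001]
ft_force: [-0.3, -1.0, -3.6]
grip_width: 0.217
finger_force: 70.3
```

>>> drive_tool:
  series:
    - {"offset":[0,0,0],"angular":[0,0,0.24],"hand":255}
    - {"offset":[0,0,0],"angular":[0,0,0.48],"hand":255}
    - {"offset":[0,0,0],"angular":[0,0,0.72],"hand":255}
    - {"offset":[0,0,0],"angular":[0,0,1],"hand":255}

```text
time: 4.97
tool_pos: [465.7, 283.5, 250.7]
tool_rot: [0.001, 0.037, 0.999, 0.0]
ft_force: [0.2, -0.1, -3.0]
grip_width: 0.216
finger_force: 70.4
```

>>> drive_tool:
  series:
    - {"offset":[0,0,0],"angular":[0,0,0.24],"hand":255}
    - {"offset":[0,0,0],"angular":[0,0,0.48],"hand":255}
    - {"offset":[0,0,0],"angular":[0,0,0.72],"hand":255}
    - {"offset":[0,0,0],"angular":[0,0,1],"hand":255}

```text
time: 5.3
tool_pos: [465.7, 283.5, 250.7]
tool_rot: [0.001, -0.204, 0.979, 0.0]
ft_force: [-0.1, -0.6, -3.6]
grip_width: 0.217
finger_force: 70.4
```

>>> drive_tool:
  series:
    - {"offset":[-0.04,0.1,0],"angular":[0,0,0.24],"hand":255}
    - {"offset":[-0.08,0.2,0],"angular":[0,0,0.48],"hand":255}
    - {"offset":[-0.12,0.3,0],"angular":[0,0,0.72],"hand":255}
    - {"offset":[-0.16,0.42,0],"angular":[0,0,0.96],"hand":255}
    - {"offset":[-0.177,0.446,0],"angular":[0,0,1],"hand":255}
    - {"offset":[-0.177,0.446,0],"angular":[0,0,1],"hand":255}

```text
time: 5.8
tool_pos: [429.6, 374.5, 250.4]
tool_rot: [0.001, -0.438, 0.899, 0.0]
ft_force: [0.3, -1.0, -2.6]
grip_width: 0.218
finger_force: 70.4
```

>>> drive_tool:
  series:
    - {"offset":[0,0,0],"angular":[0,0,0.11],"hand":255}
    - {"offset":[0,0,0],"angular":[0,0,0.11],"hand":255}
    - {"offset":[0,0,0],"angular":[0,0,0.11],"hand":255}

```text
time: 6.05
tool_pos: [430.2, 372.5, 249.9]
tool_rot: [0.0, -0.461, 0.887, -0.0]
ft_force: [-0.1, -0.1, -2.9]
grip_width: 0.219
finger_force: 70.4
```

```bash
python3 - <<'E'
from h import *
s=robot.sense();print({k:np.round(s[k],3) for k in("time","joint_pos","tool_pos","tool_rot","ft_force","grip_width","wrist_torque")})
q=s["tool_rot"];print(2*np.degrees(np.arctan2(q[2],q[1])))
im=robot.snapshot("wrist")[:,:,::-1]
c=cam("wrist",s);print(proj(c,np.array([427.6,373,129.])),proj(c,np.array([*s["tool_pos"][:2],146.])))
b=cv2.resize(im[100:300,220:420],(600,600),interpolation=2);cv2.imwrite("pics/w4c.png",b)
E
```

```text
{'time': np.float64(6.05), 'joint_pos': array([ 7.140e-01,  3.300e-01,  1.000e-02,  1.251e+00, -1.000e-03,
       -2.440e-01]), 'tool_pos': array([430.25 , 372.548, 249.896]), 'tool_rot': array([ 0.   , -0.461,  0.887, -0.   ]), 'ft_force': array([-0.111, -0.07 , -2.863]), 'grip_width': np.float64(0.219), 'wrist_torque': array([-0.048,  0.001, -0.017])}
234.90731271800996
[320.40438479 192.45033403] [317.88096525 198.75137062]
```

View pics/w4c.png

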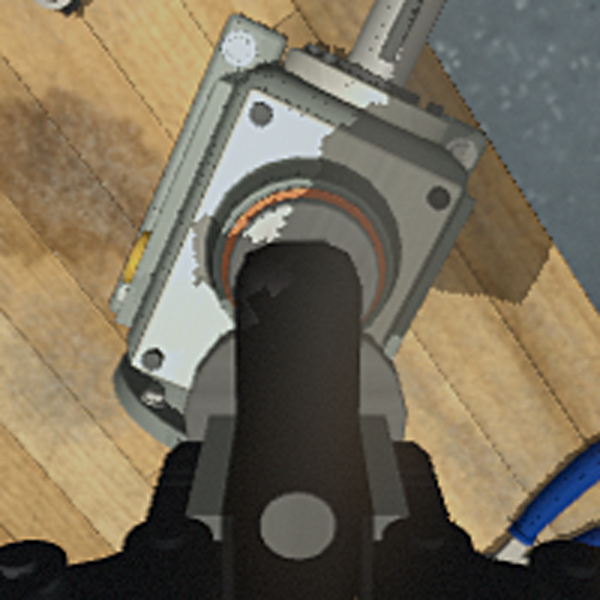

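```bash
python3 - <<'E'
from h import *
s=robot.sense();c=cam("wrist",s)
im=robot.snapshot("wrist").astype(int);r,g,b=im[...,0],im[...,1],im[...,2]
m=(r-b>55)&(r-g>30);m[:,:285]=0;m[:,355:]=0;m[:150]=0;m[215:]=0
ys,xs=np.where(m);P=np.array([ray(c,p,120)[:2] for p in zip(xs,ys)])
from scipy.optimize import least_squares
f=least_squares(lambda p:np.hypot(P[:,0]-p[0],P[:,1]-p[1])-p[2],[427,373,27],loss="soft_l1");print(len(P),f.x,f.cost)
print(ray(c,(322,189.7),120),s["tool_pos"])
e=((298/3+220),525/3+100);k=ray(c,e,s["tool_pos"][2]+26)
q=s["tool_rot"];a=2*np.arctan2(q[2],q[1]);d=(k-s["tool_pos"])[:2];print("cap rel tool x,y",d@[np.cos(a),np.sin(a)],d@[np.sin(a),-np.cos(a)])
E
```

```text
192 [427.24112978 373.14539463  26.49223713] 36.26742769539514
[425.97744937 373.83768223 120.        ] [430.20169896 372.69358734 249.76680614]
cap rel tool x,y 2.3481574592040206 0.9967114528393235
```

>>> drive_tool:
  series:
    - {"offset":[-0.013,0.005,0],"angular":[0,0,0.1],"hand":255}
    - {"offset":[-0.013,0.005,-0.05],"angular":[0,0,0.1],"hand":255}
    - {"offset":[-0.013,0.005,-0.09],"angular":[0,0,0.1],"hand":255}
    - {"offset":[-0.013,0.005,-0.105],"angular":[0,0,0.1],"hand":255}
    - {"offset":[-0.013,0.005,-0.115],"angular":[0,0,0.1],"hand":255}
    - {"offset":[-0.013,0.005,-0.12],"angular":[0,0,0.1],"hand":255}
    - {"offset":[-0.013,0.005,-0.12],"angular":[0,0,0.1],"hand":255}

```text
time: 6.73
tool_pos: [426.9, 374.5, 224.8]
tool_rot: [-0.0, -0.485, 0.875, -0.0]
ft_force: [0.2, 0.1, -3.5]
grip_width: 0.22
finger_force: 70.3
```

>>> drive_tool:
  series:
    - {"offset":[0,0,-0.01],"angular":[0,0,0],"hand":255}
    - {"offset":[0,0,-0.02],"angular":[0,0,0],"hand":255}
    - {"offset":[0,0,-0.03],"angular":[0,0,0],"hand":255}
    - {"offset":[0,0,-0.03],"angular":[0,0,0],"hand":255}

```text
time: 7.07
tool_pos: [427.1, 374.6, 219.0]
tool_rot: [-0.0, -0.485, 0.875, -0.0]
ft_force: [-0.1, -1.3, -3.2]
grip_width: 0.221
finger_force: 70.3
```

Still no contact force, so the tip appears to be dropping into the socket. Going on down.

>>> drive_tool:
  series:
    - {"offset":[0,0,-0.01],"angular":[0,0,0],"hand":255}
    - {"offset":[0,0,-0.02],"angular":[0,0,0],"hand":255}
    - {"offset":[0,0,-0.03],"angular":[0,0,0],"hand":255}
    - {"offset":[0,0,-0.03],"angular":[0,0,0],"hand":255}

```text
time: 7.4
tool_pos: [427.1, 374.6, 212.9]
tool_rot: [-0.0, -0.485, 0.875, -0.0]
ft_force: [1.4, -0.9, -3.5]
grip_width: 0.22
finger_force: 70.3
```

```bash
python3 - <<'E'
from h import *
s=robot.sense();print({k:np.round(s[k],3) for k in("time","tool_pos","ft_force","wrist_torque")})
E
```

```text
{'time': np.float64(7.4), 'tool_pos': array([427.087, 374.624, 212.878]), 'ft_force': array([ 1.422, -0.896, -3.509]), 'wrist_torque': array([-0.497, -0.281,  0.018])}
```

>>> drive_tool:
  series:
    - {"offset":[0.004,-0.005,-0.004],"angular":[0,0,0],"hand":255}
    - {"offset":[0.004,-0.005,-0.008],"angular":[0,0,0],"hand":255}
    - {"offset":[0.004,-0.005,-0.008],"angular":[0,0,0],"hand":255}

```text
time: 7.65
tool_pos: [427.7, 374.2, 212.2]
tool_rot: [0.0, -0.485, 0.875, 0.001]
ft_force: [-0.8, -1.0, 0.1]
grip_width: 0.217
finger_force: 71.0
```

>>> drive_tool:
  series:
    - {"offset":[0,0,0],"angular":[0,0,-0.15],"hand":255}
    - {"offset":[0,0,0],"angular":[0,0,-0.3],"hand":255}
    - {"offset":[0,0,0],"angular":[0,0,-0.45],"hand":255}
    - {"offset":[0,0,0],"angular":[0,0,-0.6],"hand":255}
    - {"offset":[0,0,0],"angular":[0,0,-0.75],"hand":255}
    - {"offset":[0,0,0],"angular":[0,0,-0.75],"hand":255}

```text
time: 8.15
tool_pos: [427.9, 374.0, 212.2]
tool_rot: [0.0, -0.313, 0.95, 0.0]
ft_force: [-1.4, -0.2, 1.1]
grip_width: 0.214
finger_force: 71.0
```

```bash
cat > st.py <<'E'
from h import *
s=robot.sense();print({k:np.round(s[k],3).tolist() for k in("time","tool_pos","tool_rot","ft_force","wrist_torque","joint_pos","grip_width")})
q=s["tool_rot"];print(2*np.degrees(np.arctan2(q[2],q[1])))
E
python3 st.py
```

```text
{'time': 8.15, 'tool_pos': [427.864, 373.995, 212.156], 'tool_rot': [0.0, -0.313, 0.95, 0.0], 'ft_force': [-1.402, -0.179, 1.072], 'wrist_torque': [-0.331, 0.311, 0.005], 'joint_pos': [0.718, 0.342, -0.07, 1.158, 0.0, 0.082], 'grip_width': 0.214}
216.4533082260671
```

>>> drive_tool:
  series:
    - {"offset":[0,0,0],"angular":[0,0,-0.2],"hand":255}
    - {"offset":[0,0,0],"angular":[0,0,-0.4],"hand":255}
    - {"offset":[0,0,0],"angular":[0,0,-0.6],"hand":255}
    - {"offset":[0,0,0],"angular":[0,0,-0.8],"hand":255}
    - {"offset":[0,0,0],"angular":[0,0,-1],"hand":255}

```text
time: 8.57
tool_pos: [428.1, 373.9, 212.0]
tool_rot: [0.0, -0.067, 0.998, 0.0]
ft_force: [-0.0, -2.4, -0.8]
grip_width: 0.217
finger_force: 70.8
```

```bash
python3 st.py
```

```text
{'time': 8.567, 'tool_pos': [428.113, 373.929, 211.995], 'tool_rot': [0.0, -0.067, 0.998, 0.0], 'ft_force': [-0.037, -2.361, -0.832], 'wrist_torque': [-0.328, -0.011, 0.139], 'joint_pos': [0.718, 0.342, -0.07, 1.157, -0.0, 0.583], 'grip_width': 0.217}
187.72219190245445
```

>>> drive_tool:
  series:
    - {"offset":[0,0,0],"angular":[0,0,-0.2],"hand":255}
    - {"offset":[0,0,0],"angular":[0,0,-0.4],"hand":255}
    - {"offset":[0,0,0],"angular":[0,0,-0.6],"hand":255}
    - {"offset":[0,0,0],"angular":[0,0,-0.8],"hand":255}
    - {"offset":[0,0,0],"angular":[0,0,-1],"hand":255}

```text
time: 8.98
tool_pos: [428.4, 373.8, 211.8]
tool_rot: [0.001, 0.182, 0.983, 0.0]
ft_force: [0.8, -1.2, -1.8]
grip_width: 0.216
finger_force: 70.7
```

```bash
python3 st.py
```

```text
{'time': 8.983, 'tool_pos': [428.359, 373.821, 211.842], 'tool_rot': [0.001, 0.182, 0.983, 0.0], 'ft_force': [0.833, -1.196, -1.845], 'wrist_torque': [-0.428, -0.184, 0.163], 'joint_pos': [0.718, 0.342, -0.07, 1.157, -0.001, 1.083], 'grip_width': 0.216}
159.06600872445227
```

Wrist moment about z is 0.14 to 0.16 N m, so the plug is turning. Pressing on.

>>> drive_tool:
  series:
    - {"offset":[0,0,-0.001],"angular":[0,0,-0.2],"hand":255}
    - {"offset":[0,0,-0.002],"angular":[0,0,-0.4],"hand":255}
    - {"offset":[0,0,-0.002],"angular":[0,0,-0.6],"hand":255}
    - {"offset":[0,0,-0.002],"angular":[0,0,-0.8],"hand":255}
    - {"offset":[0,0,-0.002],"angular":[0,0,-1],"hand":255}

```text
time: 9.4
tool_pos: [428.6, 373.7, 211.7]
tool_rot: [0.001, 0.419, 0.908, 0.0]
ft_force: [1.0, -2.0, -1.0]
grip_width: 0.221
finger_force: 70.8
```

```bash
python3 st.py
```

```text
{'time': 9.4, 'tool_pos': [428.577, 373.663, 211.656], 'tool_rot': [0.001, 0.419, 0.908, 0.0], 'ft_force': [1.026, -2.005, -1.024], 'wrist_torque': [-0.555, -0.23, 0.125], 'joint_pos': [0.718, 0.342, -0.071, 1.156, -0.001, 1.583], 'grip_width': 0.221}
130.4108177165835
```

>>> drive_tool:
  series:
    - {"offset":[0,0,0],"angular":[0,0,-0.1],"hand":255}
    - {"offset":[0,0,0],"angular":[0,0,-0.2],"hand":255}
    - {"offset":[0,0,0],"angular":[0,0,-0.3],"hand":255}
    - {"offset":[0,0,0],"angular":[0,0,-0.4],"hand":255}

```text
time: 9.73
tool_pos: [428.6, 373.5, 211.6]
tool_rot: [0.001, 0.507, 0.862, 0.0]
ft_force: [0.5, -2.8, -0.6]
grip_width: 0.222
finger_force: 70.8
```

```bash
python3 st.py
```

```text
{'time': 9.733, 'tool_pos': [428.614, 373.549, 211.58], 'tool_rot': [0.001, 0.507, 0.862, 0.0], 'ft_force': [0.456, -2.797, -0.608], 'wrist_torque': [-0.603, -0.318, 0.098], 'joint_pos': [0.718, 0.342, -0.071, 1.156, -0.002, 1.781], 'grip_width': 0.222}
119.08780623552755
```

>>> drive_tool:
  series:
    - {"offset":[0,0,0],"angular":[0,0,-0.15],"hand":255}
    - {"offset":[0,0,0],"angular":[0,0,-0.3],"hand":255}
    - {"offset":[0,0,0],"angular":[0,0,-0.4],"hand":255}

```text
time: 9.98
tool_pos: [428.7, 373.4, 211.5]
tool_rot: [0.001, 0.591, 0.807, 0.0]
ft_force: [0.7, -2.4, -0.7]
grip_width: 0.214
finger_force: 70.8
```

```bash
python3 st.py
```

```text
{'time': 9.983, 'tool_pos': [428.669, 373.405, 211.529], 'tool_rot': [0.001, 0.591, 0.807, 0.0], 'ft_force': [0.663, -2.419, -0.673], 'wrist_torque': [-0.731, -0.35, 0.197], 'joint_pos': [0.718, 0.342, -0.071, 1.156, -0.002, 1.982], 'grip_width': 0.214}
107.57770906383023
```

>>> drive_tool:
  series:
    - {"offset":[0,0,0],"angular":[0,0,-0.15],"hand":255}
    - {"offset":[0,0,0],"angular":[0,0,-0.3],"hand":255}
    - {"offset":[0,0,0],"angular":[0,0,-0.4],"hand":255}

```text
time: 10.23
tool_pos: [428.7, 373.3, 211.4]
tool_rot: [0.001, 0.668, 0.744, 0.0]
ft_force: [0.1, -2.5, -0.2]
grip_width: 0.217
finger_force: 70.7
```

```bash
python3 st.py
```

```text
{'time': 10.233, 'tool_pos': [428.681, 373.264, 211.436], 'tool_rot': [0.001, 0.668, 0.744, 0.0], 'ft_force': [0.132, -2.472, -0.24], 'wrist_torque': [-0.721, -0.355, 0.146], 'joint_pos': [0.718, 0.343, -0.071, 1.156, -0.002, 2.182], 'grip_width': 0.217}
96.11559134166885
```

>>> drive_tool:
  series:
    - {"offset":[0,-0.004,0],"angular":[0,0,-0.15],"hand":255}
    - {"offset":[0,-0.004,0],"angular":[0,0,-0.3],"hand":255}
    - {"offset":[0,-0.004,0],"angular":[0,0,-0.4],"hand":255}

```text
time: 10.48
tool_pos: [428.6, 372.8, 211.4]
tool_rot: [0.001, 0.739, 0.673, 0.0]
ft_force: [0.7, -1.6, -1.2]
grip_width: 0.221
finger_force: 70.6
```

```bash
python3 st.py
```

```text
{'time': 10.483, 'tool_pos': [428.647, 372.801, 211.385], 'tool_rot': [0.001, 0.739, 0.673, 0.0], 'ft_force': [0.671, -1.628, -1.218], 'wrist_torque': [-0.516, -0.364, 0.194], 'joint_pos': [0.717, 0.342, -0.073, 1.155, -0.002, 2.381], 'grip_width': 0.221}
84.66329853233924
```

>>> drive_tool:
  series:
    - {"offset":[0,0,0],"angular":[0,0,-0.15],"hand":255}
    - {"offset":[0,0,0],"angular":[0,0,-0.3],"hand":255}
    - {"offset":[0,0,0],"angular":[0,0,-0.4],"hand":255}

```text
time: 10.73
tool_pos: [428.6, 372.7, 211.3]
tool_rot: [0.001, 0.802, 0.597, 0.0]
ft_force: [1.2, -1.8, -0.8]
grip_width: 0.218
finger_force: 70.9
```

```bash
python3 st.py
```

```text
{'time': 10.733, 'tool_pos': [428.575, 372.675, 211.33], 'tool_rot': [0.001, 0.802, 0.597, 0.0], 'ft_force': [1.223, -1.766, -0.774], 'wrist_torque': [-0.616, -0.333, 0.679], 'joint_pos': [0.717, 0.342, -0.073, 1.156, -0.002, 2.58], 'grip_width': 0.218}
73.26444424472727
```

>>> drive_tool:
  series:
    - {"offset":[0,0,0],"angular":[0,0,-0.08],"hand":255}
    - {"offset":[0,0,0],"angular":[0,0,-0.12],"hand":255}
    - {"offset":[0,0,0],"angular":[0,0,-0.12],"hand":255}
    - {"offset":[0,0,0],"angular":[0,0,-0.12],"hand":255}

```text
time: 11.07
tool_pos: [428.4, 372.7, 211.3]
tool_rot: [0.001, 0.819, 0.573, 0.0]
ft_force: [3.2, -3.4, -1.5]
grip_width: 0.216
finger_force: 71.0
```

```bash
python3 st.py
```

```text
{'time': 11.067, 'tool_pos': [428.417, 372.743, 211.326], 'tool_rot': [0.001, 0.819, 0.573, 0.0], 'ft_force': [3.222, -3.395, -1.512], 'wrist_torque': [-0.875, -0.642, 0.999], 'joint_pos': [0.717, 0.342, -0.073, 1.156, -0.002, 2.637], 'grip_width': 0.216}
69.96254435981763
```

Moment jumps to 1 N m, a hard stop after about 2.7 rad, so the plug is home. I back off the play, then pull the key straight up.

>>> drive_tool:
  series:
    - {"offset":[0,0,0],"angular":[0,0,0.15],"hand":255}
    - {"offset":[0,0,0],"angular":[0,0,0.3],"hand":255}
    - {"offset":[0,0,0.02],"angular":[0,0,0.3],"hand":255}
    - {"offset":[0,0,0.06],"angular":[0,0,0.3],"hand":255}
    - {"offset":[0,0,0.12],"angular":[0,0,0.3],"hand":255}
    - {"offset":[0,0,0.25],"angular":[0,0,0.3],"hand":255}
    - {"offset":[0,0,0.4],"angular":[0,0,0.3],"hand":255}
    - {"offset":[0,0,0.4],"angular":[0,0,0.3],"hand":255}

```text
time: 11.73
tool_pos: [429.2, 375.7, 296.9]
tool_rot: [-0.002, 0.775, 0.632, 0.005]
ft_force: [1.2, 0.8, -2.2]
grip_width: 0.215
finger_force: 76.5
```

```bash
python3 st.py && python3 - <<'E'
from h import *
a=robot.snapshot("side")[:,:,::-1];b=robot.snapshot("wrist")[:,:,::-1]
cv2.imwrite("pics/s5.png",np.hstack([cv2.resize(a[100:300,200:400],(400,400)),b[:,120:520]]))
E
```

```text
{'time': 11.733, 'tool_pos': [429.207, 375.678, 296.925], 'tool_rot': [-0.002, 0.775, 0.632, 0.005], 'ft_force': [1.196, 0.792, -2.153], 'wrist_torque': [0.099, -0.147, 0.005], 'joint_pos': [0.717, 0.316, 0.111, 1.357, 0.003, 2.492], 'grip_width': 0.215}
78.32399575022453
```

View pics/s5.png

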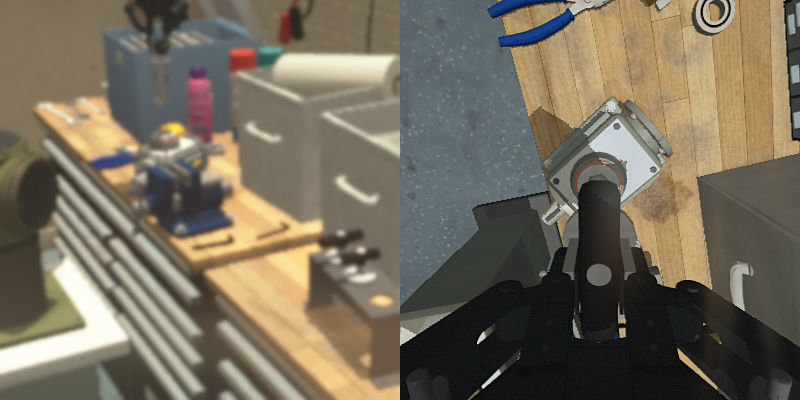

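Picture: the key is clear of the plug and held upright, and the washer ring sits tight round the plug. Now back to the rack.

>>> drive_tool:
  series:
    - {"offset":[0.005,-0.19,0],"angular":[0,0,-0.13],"hand":255}
    - {"offset":[0.01,-0.38,0],"angular":[0,0,-0.26],"hand":255}
    - {"offset":[0.015,-0.57,0],"angular":[0,0,-0.39],"hand":255}
    - {"offset":[0.015,-0.76,0],"angular":[0,0,-0.52],"hand":255}
    - {"offset":[0.015,-0.95,0],"angular":[0,0,-0.64],"hand":255}

```text
time: 12.25
tool_pos: [429.3, 181.6, 289.5]
tool_rot: [-0.001, 0.866, 0.499, -0.001]
ft_force: [1.1, -1.1, -2.6]
grip_width: 0.223
finger_force: 76.3
```

>>> drive_tool:
  series:
    - {"offset":[0.005,-0.19,0],"angular":[0,0,-0.13],"hand":255}
    - {"offset":[0.01,-0.38,0],"angular":[0,0,-0.26],"hand":255}
    - {"offset":[0.015,-0.57,0],"angular":[0,0,-0.39],"hand":255}
    - {"offset":[0.015,-0.76,0],"angular":[0,0,-0.52],"hand":255}
    - {"offset":[0.015,-0.95,0],"angular":[0,0,-0.64],"hand":255}

```text
time: 12.67
tool_pos: [432.4, -8.1, 289.8]
tool_rot: [-0.001, 0.935, 0.355, -0.001]
ft_force: [1.4, 0.4, -2.8]
grip_width: 0.215
finger_force: 76.3
```

>>> drive_tool:
  series:
    - {"offset":[0.005,-0.19,0],"angular":[0,0,-0.13],"hand":255}
    - {"offset":[0.01,-0.38,0],"angular":[0,0,-0.26],"hand":255}
    - {"offset":[0.015,-0.57,0],"angular":[0,0,-0.39],"hand":255}
    - {"offset":[0.015,-0.76,0],"angular":[0,0,-0.52],"hand":255}
    - {"offset":[0.015,-0.95,0],"angular":[0,0,-0.64],"hand":255}

```text
time: 13.08
tool_pos: [435.7, -197.9, 289.7]
tool_rot: [-0.001, 0.98, 0.201, -0.001]
ft_force: [1.3, 0.5, -3.4]
grip_width: 0.214
finger_force: 76.3
```

>>> drive_tool:
  series:
    - {"offset":[0.005,-0.19,0],"angular":[0,0,-0.13],"hand":255}
    - {"offset":[0.01,-0.38,0],"angular":[0,0,-0.26],"hand":255}
    - {"offset":[0.015,-0.57,0],"angular":[0,0,-0.39],"hand":255}
    - {"offset":[0.015,-0.76,0],"angular":[0,0,-0.52],"hand":255}
    - {"offset":[0.015,-0.95,0],"angular":[0,0,-0.64],"hand":255}
    - {"offset":[0.015,-0.97,0],"angular":[0,0,-0.64],"hand":255}
    - {"offset":[0.015,-0.97,0],"angular":[0,0,-0.64],"hand":255}
    - {"offset":[0.015,-0.97,0],"angular":[0,0,-0.64],"hand":255}

```text
time: 13.75
tool_pos: [439.2, -390.0, 289.5]
tool_rot: [-0.002, 0.999, 0.044, -0.001]
ft_force: [-0.8, -0.4, -2.8]
grip_width: 0.216
finger_force: 76.3
```

>>> drive_tool:
  series:
    - {"offset":[0,0,0],"angular":[0,0,0],"hand":255}
    - {"offset":[0,0,0],"angular":[0,0,0],"hand":255}
    - {"offset":[0,0,0],"angular":[0,0,0],"hand":255}

```text
time: 14.0
tool_pos: [440.1, -389.5, 291.6]
tool_rot: [-0.0, 0.999, 0.045, 0.0]
ft_force: [0.7, 0.2, -2.7]
grip_width: 0.215
finger_force: 76.3
```

```bash
python3 st.py && python3 - <<'E'
from h import *
s=robot.sense();c=cam("wrist",s);b=robot.snapshot("wrist")[:,:,::-1]
x,y=map(int,proj(c,np.array([441,-395,104])))
print(x,y);cv2.imwrite("pics/w6.png",cv2.resize(b[y-75:y+125,x-150:x+100],(750,600),interpolation=2))
E
```

```text
{'time': 14.0, 'tool_pos': [440.057, -389.501, 291.555], 'tool_rot': [-0.0, 0.999, 0.045, 0.0], 'ft_force': [0.662, 0.219, -2.652], 'wrist_torque': [-0.028, 0.018, -0.036], 'joint_pos': [-0.725, 0.356, 0.156, 1.371, 0.0, 2.326], 'grip_width': 0.215}
5.1848831355367615
323 176
```

View pics/w6.png

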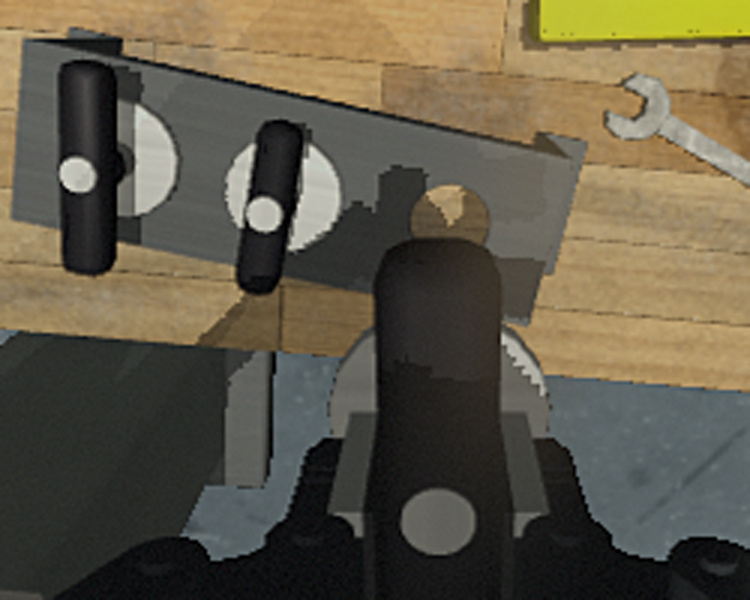

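The hole ring is at crop (450,223), i.e. pixel (323,175), which agrees with the predicted (323,176) for the key's original place (441,-395). I correct the TCP by (+1, -6) mm and lower.

>>> drive_tool:
  series:
    - {"offset":[0.006,-0.031,0],"angular":[0,0,0],"hand":255}
    - {"offset":[0.006,-0.031,-0.15],"angular":[0,0,0],"hand":255}
    - {"offset":[0.006,-0.031,-0.3],"angular":[0,0,0],"hand":255}
    - {"offset":[0.006,-0.031,-0.38],"angular":[0,0,0],"hand":255}
    - {"offset":[0.006,-0.031,-0.4],"angular":[0,0,0],"hand":255}
    - {"offset":[0.006,-0.031,-0.44],"angular":[0,0,0],"hand":255}
    - {"offset":[0.006,-0.031,-0.48],"angular":[0,0,0],"hand":255}
    - {"offset":[0.006,-0.031,-0.48],"angular":[0,0,0],"hand":255}

```text
time: 14.72
tool_pos: [441.1, -397.0, 194.9]
tool_rot: [-0.0, 0.999, 0.044, -0.0]
ft_force: [-0.3, 0.3, -3.9]
grip_width: 0.215
finger_force: 76.2
```

```bash
python3 st.py
```

```text
{'time': 14.717, 'tool_pos': [441.118, -397.037, 194.865], 'tool_rot': [-0.0, 0.999, 0.044, -0.0], 'ft_force': [-0.252, 0.282, -3.861], 'wrist_torque': [0.118, -0.062, 0.007], 'joint_pos': [-0.733, 0.394, -0.036, 1.141, 0.0, 2.32], 'grip_width': 0.215}
5.098543837091842
```

>>> drive_tool:
  series:
    - {"offset":[0,0.004,-0.08],"angular":[0,0,0],"hand":255}
    - {"offset":[0,0.004,-0.18],"angular":[0,0,0],"hand":255}
    - {"offset":[0,0.004,-0.27],"angular":[0,0,0],"hand":255}
    - {"offset":[0,0.004,-0.33],"angular":[0,0,0],"hand":255}
    - {"offset":[0,0.004,-0.345],"angular":[0,0,0],"hand":255}
    - {"offset":[0,0.004,-0.355],"angular":[0,0,0],"hand":255}
    - {"offset":[0,0.004,-0.355],"angular":[0,0,0],"hand":255}

```text
time: 15.3
tool_pos: [441.7, -397.0, 125.1]
tool_rot: [0.001, 0.999, 0.044, 0.001]
ft_force: [0.5, -0.5, -3.2]
grip_width: 0.22
finger_force: 76.2
```

```bash
python3 st.py
```

```text
{'time': 15.3, 'tool_pos': [441.66, -396.951, 125.141], 'tool_rot': [0.001, 0.999, 0.044, 0.001], 'ft_force': [0.524, -0.492, -3.162], 'wrist_torque': [0.002, -0.018, 0.027], 'joint_pos': [-0.732, 0.436, -0.158, 0.975, -0.0, 2.321], 'grip_width': 0.22}
5.088693327336703
```

>>> drive_tool:
  series:
    - {"offset":[0,0,-0.008],"angular":[0,0,0],"hand":255}
    - {"offset":[0,0,-0.016],"angular":[0,0,0],"hand":255}
    - {"offset":[0,0,-0.016],"angular":[0,0,0],"hand":255}
    - {"offset":[0,0,-0.016],"angular":[0,0,0],"hand":255}

```text
time: 15.63
tool_pos: [441.6, -396.9, 121.8]
tool_rot: [0.001, 0.999, 0.044, 0.001]
ft_force: [0.9, -1.3, -2.1]
grip_width: 0.22
finger_force: 76.6
```

>>> drive_tool:
  series:
    - {"offset":[0,0,-0.006],"angular":[0,0,0],"hand":255}
    - {"offset":[0,0,-0.006],"angular":[0,0,0],"hand":255}

```text
time: 15.8
tool_pos: [441.7, -397.0, 121.7]
tool_rot: [0.001, 0.999, 0.044, 0.001]
ft_force: [-1.3, 0.6, 4.6]
grip_width: 0.218
finger_force: 77.4
```

Force turned upward (+4.6 N) at z 121.7, so the collar rests on the plate. I release to about 50 mm and rise.

>>> drive_tool:
  series:
    - {"offset":[0,0,0.004],"angular":[0,0,0],"hand":215}
    - {"offset":[0,0,0.004],"angular":[0,0,0],"hand":160}
    - {"offset":[0,0,0.004],"angular":[0,0,0],"hand":105}
    - {"offset":[0,0,0.004],"angular":[0,0,0],"hand":105}
    - {"offset":[0,0,0.004],"angular":[0,0,0],"hand":105}
    - {"offset":[0,0,0.004],"angular":[0,0,0],"hand":105}

```text
time: 16.3
tool_pos: [441.0, -396.3, 120.6]
tool_rot: [-0.0, 0.999, 0.044, -0.0]
ft_force: [0.6, 0.1, 0.1]
grip_width: 0.591
finger_force: 0.0
```

>>> drive_tool:
  series:
    - {"offset":[0,0,0.08],"angular":[0,0,0],"hand":105}
    - {"offset":[0,0,0.2],"angular":[0,0,0],"hand":105}
    - {"offset":[0,0,0.4],"angular":[0,0,0],"hand":105}
    - {"offset":[0,0,0.6],"angular":[0,0,0],"hand":105}
    - {"offset":[0,0,0.6],"angular":[0,0,0],"hand":105}
    - {"offset":[0,0,0.6],"angular":[0,0,0],"hand":105}
    - {"offset":[0,0,0.6],"angular":[0,0,0],"hand":105}
    - {"offset":[0,0,0.6],"angular":[0,0,0],"hand":105}

```text
time: 16.97
tool_pos: [440.3, -395.7, 239.1]
tool_rot: [-0.001, 0.999, 0.044, -0.001]
ft_force: [0.3, -0.3, -0.3]
grip_width: 0.59
finger_force: 0.0
```

```bash
python3 st.py && python3 - <<'E'
from h import *
s=robot.sense();c=cam("wrist",s)
b=robot.snapshot("wrist")[:,:,::-1];cv2.imwrite("pics/w7.png",b)
print(proj(c,np.array([440.1,-395,145])),proj(c,np.array([484.3,-390.8,145])))
E
```

```text
{'time': 16.967, 'tool_pos': [440.312, -395.676, 239.149], 'tool_rot': [-0.001, 0.999, 0.044, -0.001], 'ft_force': [0.27, -0.324, -0.296], 'wrist_torque': [-0.037, 0.055, 0.016], 'joint_pos': [-0.732, 0.376, 0.052, 1.25, -0.0, 2.321], 'grip_width': 0.59}
5.089292990072804
[318.52723497 200.44952932] [318.14769976 149.9902987 ]
```

View pics/w7.png

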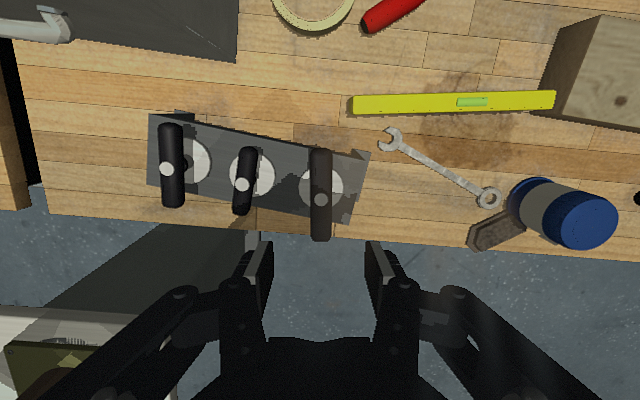

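The cap is at (320,199) against a predicted (318.5,200), so the key hangs where it was, and the other two keys are undisturbed. Handing in.

```bash
python3 -c "
from plant import robot
print(robot.hand_in())"
```

```text
the job is handed in; nothing more can be done
None
```

I screwed the plug in until it stopped hard (about 2.7 rad of turning, moment rising from 0.15 to 1 N m), hung the large key back in its own hole within about 2 mm, and handed the job in at about 17 s; no verdict was returned.

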